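# Open the glass-fronted cupboard

### The arm

A 6-joint arm with a two-finger parallel gripper is mounted at the origin on the work surface. World frame = base frame: x ahead of the robot, y to its left, z up, the work surface at z = 0. Lengths are in mm, angles in rad, forces in N, time in s.
With the tool pointing down it reaches from about 250 to 725 mm from the base axis. Payload 4 kg.
Tool frame: the origin (TCP) lies at the very end of the fingers, on their centre line; the grasp point (between the pads) lies 19 mm behind it (grip_point_offset is the z of the grasp point in the tool frame, in mm); z points along the fingers, y is the line along which they close (so a half turn about z gives the same grasp; the last joint's range is limited). The gripper opens to 85 mm and grips with 20 to 120 N. Pads are 22 mm wide; open, the fingers measure 114 mm over their backs; the gripper's body (76 mm by 85 mm) begins 54 mm behind the grasp point. The pads swing forward as they close: fully open they stand 13 mm farther back than shut.
Start: joints at [1.113, 0.241, 0.005, 1.335, 0, 1.571], TCP at [220.986, 448.514, 231.306] pointing down, gripper open.
Joint ranges: [-2.72, 2.72], [-1.05, 1.87], [-1.09, 1.28], [-1.99, 2.15], [-1.42, 1.44], [-3.14, 3.14]. Speed limits (rad/s): [2.79, 2.79, 3.14, 3.14, 3.14, 3.14].

### API

Orientations are given as a unit quaternion [x, y, z, w].
In Python, from plant import * gives the robot as it stands. The module is installed in compiled form; this text tells all that it offers.
- The arm moves only by the tool send_rows, never from a script. Its argument "commands" is a list of rows, each an object of numbers: "jaw": the closure, from 0 (fully open) to 1 (shut); "tx", "ty", "tz": the shift along the tool's x, y, z in m; "wx", "wy", "wz": the turn, a rotation vector about the tool's x, y, z in rad. In form: [{"jaw": .., "tx": .., "ty": .., "tz": .., "wx": .., "wy": .., "wz": ..}, ...]. A call has 1 to 20 rows; each row shifts and turns the commanded pose from where the row before left it, along the tool's axes as they then stand; what a row does not reach is not made up. A row lasts 1/12 s, in which the tool goes at most 41.7 mm and 7.16 degrees, less where a joint would pass 70% of its speed; a pose out of reach is approached as far as the arm can. A call with a gripper value outside its range is refused whole. The fingers move at their own pace and stop on an object; "newtons" is the grip in N (left out, the last holds). Time passes only in rows, so rows that do not move let the fingers close. It gives the time, the measured TCP pose, the force, the opening and the grip force at its end, in the units of the state.
- get_obs(): the state, without advancing time (a new reading comes with each control period).
- get_image(name): name is "side" or "top" or "wrist"; returns (picture, depth): 480x640x3 uint8, blue, green, red; 480x640 float32, mm along the optical axis (not along the pixel's ray), 0 where there is no reading.
- calibration(name): a dict with "camera_matrix" (3x3 intrinsics, pixels), "cam_to_world" (4x4, takes a point from camera to world coordinates). Camera axes: x right, y down, z forward; pixel columns grow to the right and rows downward; lengths in mm; the calibration is good to about 2 mm. A picture is of the moment at which its call begins: read the wrist's pose just before it. calibration takes no time and is no camera call; for the wrist camera it gives the pose at the moment of the call.
- sign_off(): hands the job in; it is judged then, once.
The state is a dict: "time_s": time; "joint_pos": joint angles; "joint_vel": joint speeds; "joint_torque": joint torques, N m; "tcp_pos": TCP position; "tcp_rot": TCP orientation; "wrist_force": force on the tool from outside, world axes, zero at the start; "ft_torque": the same for the moment, N m; "opening": finger opening in mm; "finger_force": force on a finger pad.
Only numpy, scipy, OpenCV 4.12 (cv2) and the standard library are available. Lean on these libraries where they do the work, as an engineer would, in place of code of your own. Each camera call takes 0.05 s, during which the arm holds its last target. There are 200 camera calls.

### The job

Open the glass-fronted cupboard on the counter so that the cups inside can be reached: take its door by the handle and swing it wide open, to about a right angle, then let go. Leave the door of the solid-fronted cupboard and the red mug as they are.

Things in the scene. Friction and masses are not known exactly. Their poses are not given: they have to be found in the camera images.
- glass_handle (a point): Brass bar handle of the glass-fronted cupboard: upright, 12 mm thick, 90 long. Origin: on the bar's axis, 20 mm below its top, 236 mm above the counter, 40 mm off the door's face; 9 mm stems join them 8 mm above and 60 below it. Axes turn with the door: x square into the door, y along it to the hinge, z up. Hinge line at x = 58, y = 146 mm. Cupboard's flat clear top is 34 mm above the origin.
- glass_door (a joint): Angle of the door of the cream-framed cupboard with glass door, top, back and sides, rad: 0 shut (starts up to 0.3 ajar), stop at 1.75. Hinged at its left edge seen from the robot; opens clockwise seen from above, free edge towards the robot. Door 176 wide, 256 high, 18 mm thick; bar 30 mm from its free edge. No latch or spring; it moves with under 2 N at the handle and stays where left.
- solid_handle (a point): Handle of the other cupboard, to be left alone: same sizes and handle, but its door, top, back and sides are solid cream, and it is hinged at its right edge seen from the robot; the door may also be a little ajar. The two cupboards (180 wide, 200 deep, 270 mm high) are fixed side by side, in either order. Origin as for the other handle; x points into the door, y away from the hinge, z up.
- mug: Red mug, 80 mm across and 90 mm high, with a handle at its +y side, upright on the counter in front and to the right of the cupboards, clear of the doors' swing. Origin at the centre of its underside. To be left alone.

How it is judged (in metres and radians):
On the way:
1. the glass-fronted door is swung past 23 degrees by its handle, the fingers touching the handle (value of joint glass_door above 0.4 rad and (contact force between the fingers and glass_handle_bar above 0.3 N or contact force between the fingers and glass_handle_low_stem above 0.3 N or contact force between the fingers and glass_handle_top_stem above 0.3 N)), for 0.1 s.
At the end, for the whole second after the job is handed in: the glass-fronted door stands open by at least 69 degrees (1.2 rad) and is still; the solid door's handle and the mug are within 30 mm of where they started and the mug is upright (value of joint glass_door above 1.2 rad and velocity of joint glass_door between -0.1 and 0.1 rad/s and distance of each of solid_handle, mug from where it was at the start of the episode below 0.03 m and angle between mug's own z axis and vertical below 0.3 rad); the robot touches nothing.
It fails at once if the solid door is moved (its handle by more than 30 mm) (distance of solid_handle from where it was at the start of the episode above 0.03 m).
It fails at once if the mug is moved by more than 30 mm or tipped (distance of mug from where it was at the start of the episode above 0.03 m or angle between mug's own z axis and vertical above 0.3 rad).
It also fails if it takes over 35 s, if anything falls off the work surface, if the arm or the gripper's body presses on something with over 40 N, if the wrist force passes 120 N, or if a joint passes its speed limit or range.

## Working session

There is one attempt and no reset: what is moved stays moved. The work goes in short steps, Python scripts to look and compute and a tool call to move; the robot and the scene stay as the last step left them, time stands still between calls to the robot, and variables do not carry over. Pictures are saved under pics/ and viewed, at most 10 in all, crops included, and the job is handed in when it is done.

Besides the shell and the picture viewer there is one more tool, called after "Emit:" as name(argument=value, ...) on one line, values as JSON. send_rows: Moves the arm, as the interface text tells. Its arguments: {"type":"object","properties":{"commands":{"type":"array"},"newtons":{"type":"number"}},"required":["commands"]}

```bash
mkdir -p pics; cat > h.py <<'E'
from plant import *
import numpy as np, cv2
def snap(n,f):
    c=calibration(n); im,d=get_image(n); cv2.imwrite(f'pics/{f}.png',im); np.savez(f'{f}.npz',im=im,d=d,K=c['camera_matrix'],T=c['cam_to_world'])
def pt(f,u,v,r=1):
    z=np.load(f+'.npz'); w=z['d'][v-r:v+r+1,u-r:u+r+1]; w=w[w>0]
    if not len(w): return None
    d=np.median(w); p=np.linalg.inv(z['K'])@[u,v,1]*d
    return (z['T']@np.r_[p,1])[:3].round(1)
E
python3 - <<'E'
from h import *
snap('side','side0'); snap('top','top0')
o=get_obs(); print(o['time_s'],o['tcp_pos'],o['tcp_rot'])
for n in('side','top'):print(calibration(n)['cam_to_world'].round(2))
E
```

```text
0.1 [220.73594179 448.02336778 230.52007466] [ 2.26914772e-01  9.73914194e-01 -8.87895952e-04 -2.02905661e-04]
[[ 9.40000e-01 -2.40000e-01  2.40000e-01  3.02750e+02]
 [-3.40000e-01 -6.70000e-01  6.60000e-01 -8.37670e+02]
 [ 0.00000e+00 -7.00000e-01 -7.10000e-01  1.00408e+03]
 [ 0.00000e+00  0.00000e+00  0.00000e+00  1.00000e+00]]
[[ 2.00000e-02 -9.90000e-01  1.00000e-01  4.92350e+02]
 [-1.00000e+00 -2.00000e-02  1.00000e-02 -8.52500e+01]
 [-1.00000e-02 -1.00000e-01 -9.90000e-01  1.10633e+03]
 [ 0.00000e+00  0.00000e+00  0.00000e+00  1.00000e+00]]
```

View pics/side0.png

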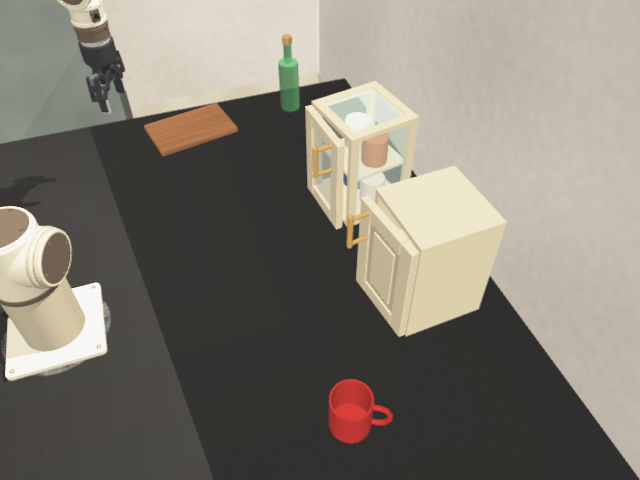

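View pics/top0.png

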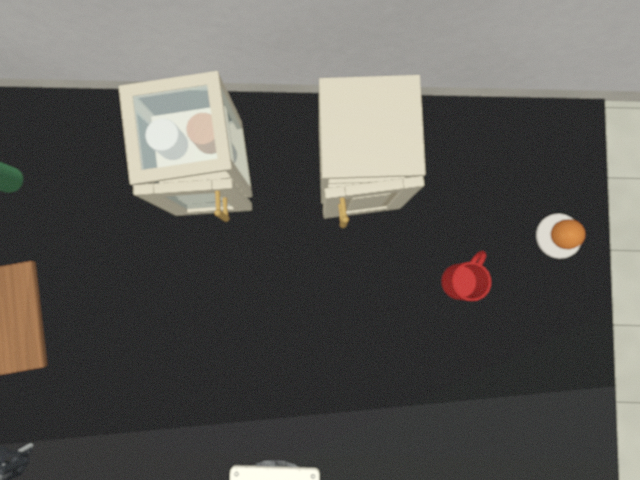

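The glass cupboard is on the left, with its bar near top-view (222,205). The solid cupboard's bar is near (344,215) and the mug is near (467,282). I'll enlarge both views.

```bash
python3 - <<'E'
from h import *
a=cv2.imread('pics/top0.png')[60:230,110:270]; b=cv2.imread('pics/side0.png')[80:240,290:450]
a=cv2.resize(a,None,fx=3.5,fy=3.5,interpolation=cv2.INTER_CUBIC)[:595];b=cv2.resize(b,(0,0),fx=3.5,fy=3.5,interpolation=cv2.INTER_CUBIC)
cv2.imwrite('pics/ta.png',a);cv2.imwrite('pics/sb.png',b)
# brass pixels -> world points
for f in('top0','side0'):
    z=np.load(f+'.npz'); h=cv2.cvtColor(z['im'],cv2.COLOR_BGR2HSV)
    m=(h[...,0]>12)&(h[...,0]<28)&(h[...,1]>140)&(h[...,2]>90)
    n,l,s,c=cv2.connectedComponentsWithStats(m.astype('uint8'))
    for i in range(1,n):
        if s[i,4]>15:
            v,u=np.where(l==i); d=z['d'][v,u]; k=d>0
            P=(z['T']@np.vstack([np.linalg.inv(z['K'])@np.vstack([u,v,np.ones(len(u))])*d,np.ones(len(u))]))[:3,k].T
            print(f,s[i],np.median(P,0).round(),'\n',P[np.argsort(P[:,0])][::max(1,len(P)//14)].round().tolist())
E
```

```text
top0 [552 220  34  28 722] [ 616. -619.   64.] 
 [[589.0, -622.0, 56.0], [595.0, -625.0, 59.0], [599.0, -638.0, 63.0], [603.0, -615.0, 63.0], [607.0, -627.0, 71.0], [610.0, -613.0, 62.0], [613.0, -629.0, 72.0], [616.0, -609.0, 61.0], [620.0, -620.0, 69.0], [623.0, -601.0, 56.0], [626.0, -637.0, 70.0], [631.0, -638.0, 73.0], [634.0, -648.0, 62.0], [639.0, -647.0, 61.0], [645.0, -613.0, 56.0]]
side0 [314 146  18  32 121] [620.  94. 215.] 
 [[614.0, 92.0, 177.0], [615.0, 94.0, 216.0], [616.0, 95.0, 212.0], [616.0, 96.0, 248.0], [617.0, 91.0, 246.0], [618.0, 94.0, 203.0], [618.0, 96.0, 190.0], [619.0, 97.0, 229.0], [620.0, 93.0, 227.0], [620.0, 94.0, 228.0], [621.0, 95.0, 244.0], [624.0, 97.0, 242.0], [629.0, 93.0, 181.0], [637.0, 95.0, 177.0], [646.0, 100.0, 173.0], [658.0, 100.0, 242.0]]
side0 [348 217  12  31 137] [ 611. -134.  216.] 
 [[607.0, -133.0, 231.0], [607.0, -135.0, 247.0], [608.0, -133.0, 250.0], [609.0, -135.0, 218.0], [609.0, -136.0, 246.0], [610.0, -135.0, 192.0], [610.0, -134.0, 236.0], [611.0, -134.0, 228.0], [611.0, -135.0, 248.0], [612.0, -136.0, 224.0], [613.0, -134.0, 176.0], [613.0, -134.0, 215.0], [615.0, -134.0, 178.0], [616.0, -133.0, 217.0], [620.0, -132.0, 177.0], [630.0, -131.0, 243.0]]
```

View pics/ta.png

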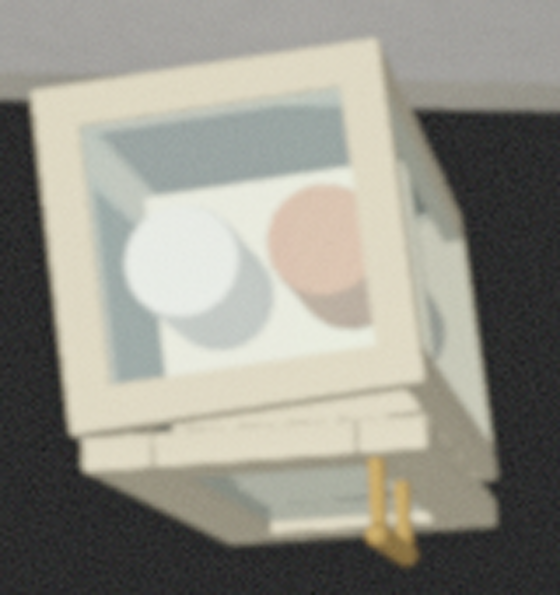

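View pics/sb.png

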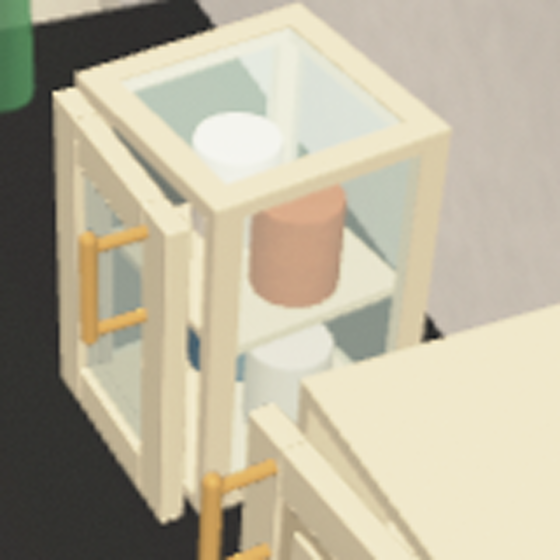

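The door is about 4° ajar (0.07 rad), with the cupboard yawed about 8°. The bar axis is at roughly (621, 98). I'll approach from above with the fingers straddling the bar along the door's y.

Emit:
send_rows(commands=[{"jaw": 0, "tz": -0.015, "wz": -0.107}, {"jaw": 0, "tz": -0.015, "wz": -0.107}, {"jaw": 0, "tz": -0.015, "wz": -0.107}, {"jaw": 0, "tz": -0.015, "wz": -0.107}, {"jaw": 0, "tz": -0.015, "wz": -0.107}, {"jaw": 0, "tx": -0.0266, "ty": -0.0272}, {"jaw": 0, "tx": -0.0266, "ty": -0.0272}, {"jaw": 0, "tx": -0.0266, "ty": -0.0272}, {"jaw": 0, "tx": -0.0266, "ty": -0.0272}, {"jaw": 0, "tx": -0.0266, "ty": -0.0272}, {"jaw": 0, "tx": -0.0266, "ty": -0.0272}, {"jaw": 0, "tx": -0.0266, "ty": -0.0272}, {"jaw": 0, "tx": -0.0266, "ty": -0.0272}, {"jaw": 0, "tx": -0.0266, "ty": -0.0272}, {"jaw": 0, "tx": -0.0266, "ty": -0.0272}, {"jaw": 0, "tx": -0.0266, "ty": -0.0272}, {"jaw": 0, "tx": -0.0266, "ty": -0.0272}, {"jaw": 0, "tx": -0.0266, "ty": -0.0272}, {"jaw": 0, "tx": -0.0266, "ty": -0.0272}], newtons=20)

```text
invalid input at $.commands[0]: expected keys jaw, tx, ty, tz, wx, wy, wz
```

```bash
python3 - <<'E'
from h import *
from scipy.spatial.transform import Rotation as R
snap('wrist','w1'); o=get_obs(); print(o['time_s'],o['tcp_pos'],R.from_quat(o['tcp_rot']).as_matrix().round(3),o['joint_pos'],o['wrist_force'])
z=np.load('w1.npz');print(z['T'].round(2))
E
```

```text
0.15 [220.77289434 448.1047791  230.6261964 ] [[-0.897  0.442 -0.001]
 [ 0.442  0.897 -0.001]
 [ 0.    -0.002 -1.   ]] [1.11301650e+00 2.41246081e-01 4.06463231e-03 1.33519377e+00
 6.93033448e-06 1.57080995e+00] [ 0.37566633 -0.44714347 -0.02109143]
[[ 4.4000e-01  8.5000e-01  2.9000e-01  1.4483e+02]
 [ 9.0000e-01 -4.2000e-01 -1.5000e-01  4.8503e+02]
 [-0.0000e+00  3.3000e-01 -9.4000e-01  3.7337e+02]
 [ 0.0000e+00  0.0000e+00  0.0000e+00  1.0000e+00]]
```

View pics/w1.png

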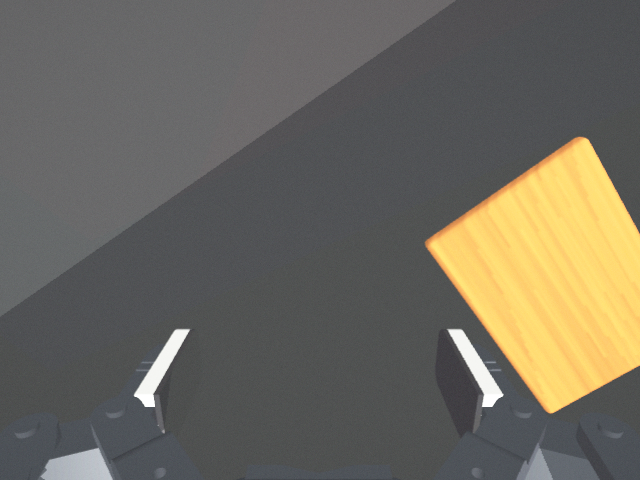

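The call was refused because every row needs all the keys, so this picture only shows the start pose, with the open pads and the cutting board. I'll resend with full rows.

Emit:
send_rows(commands=[{"jaw": 0, "tx": 0, "ty": 0, "tz": -0.015, "wx": 0, "wy": 0, "wz": -0.107}, {"jaw": 0, "tx": 0, "ty": 0, "tz": -0.015, "wx": 0, "wy": 0, "wz": -0.107}, {"jaw": 0, "tx": 0, "ty": 0, "tz": -0.015, "wx": 0, "wy": 0, "wz": -0.107}, {"jaw": 0, "tx": 0, "ty": 0, "tz": -0.015, "wx": 0, "wy": 0, "wz": -0.107}, {"jaw": 0, "tx": 0, "ty": 0, "tz": -0.015, "wx": 0, "wy": 0, "wz": -0.107}, {"jaw": 0, "tx": -0.0266, "ty": -0.0272, "tz": 0, "wx": 0, "wy": 0, "wz": 0}, {"jaw": 0, "tx": -0.0266, "ty": -0.0272, "tz": 0, "wx": 0, "wy": 0, "wz": 0}, {"jaw": 0, "tx": -0.0266, "ty": -0.0272, "tz": 0, "wx": 0, "wy": 0, "wz": 0}, {"jaw": 0, "tx": -0.0266, "ty": -0.0272, "tz": 0, "wx": 0, "wy": 0, "wz": 0}, {"jaw": 0, "tx": -0.0266, "ty": -0.0272, "tz": 0, "wx": 0, "wy": 0, "wz": 0}, {"jaw": 0, "tx": -0.0266, "ty": -0.0272, "tz": 0, "wx": 0, "wy": 0, "wz": 0}, {"jaw": 0, "tx": -0.0266, "ty": -0.0272, "tz": 0, "wx": 0, "wy": 0, "wz": 0}, {"jaw": 0, "tx": -0.0266, "ty": -0.0272, "tz": 0, "wx": 0, "wy": 0, "wz": 0}, {"jaw": 0, "tx": -0.0266, "ty": -0.0272, "tz": 0, "wx": 0, "wy": 0, "wz": 0}, {"jaw": 0, "tx": -0.0266, "ty": -0.0272, "tz": 0, "wx": 0, "wy": 0, "wz": 0}, {"jaw": 0, "tx": -0.0266, "ty": -0.0272, "tz": 0, "wx": 0, "wy": 0, "wz": 0}, {"jaw": 0, "tx": -0.0266, "ty": -0.0272, "tz": 0, "wx": 0, "wy": 0, "wz": 0}, {"jaw": 0, "tx": -0.0266, "ty": -0.0272, "tz": 0, "wx": 0, "wy": 0, "wz": 0}], newtons=20)

```text
time_s: 1.65
tcp_pos: [594.0, 121.0, 305.9]
tcp_rot: [-0.038, 0.999, 0.0, -0.0]
wrist_force: [0.6, 0.1, 0.0]
opening: 85.4
finger_force: 0.0
```

```bash
python3 - <<'E'
from h import *
from scipy.spatial.transform import Rotation as R
snap('wrist','w2'); o=get_obs(); print(o['time_s'],o['tcp_pos'],R.from_quat(o['tcp_rot']).as_matrix().round(3),o['joint_pos'],o['wrist_force'])
z=np.load('w2.npz');print(z['T'].round(2))
E
```

```text
1.7 [598.60214925 115.76356888 303.82856108] [[-0.997 -0.071  0.001]
 [-0.071  0.997 -0.004]
 [-0.001 -0.004 -1.   ]] [ 0.19324461  0.46005302  0.50611673  1.61673121 -0.00444561  0.12238244] [ 3.88345799 -1.81230289  0.68038648]
[[-8.0000e-02  9.4000e-01  3.3000e-01  5.0962e+02]
 [ 1.0000e+00  7.0000e-02  3.0000e-02  1.1389e+02]
 [ 0.0000e+00  3.3000e-01 -9.4000e-01  4.4882e+02]
 [ 0.0000e+00  0.0000e+00  0.0000e+00  1.0000e+00]]
```

View pics/w2.png

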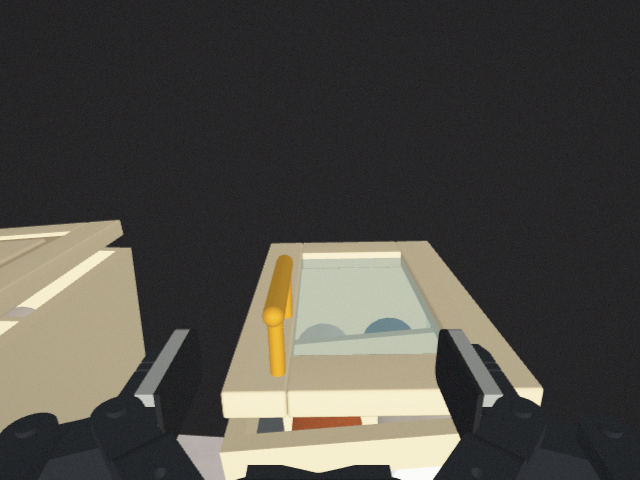

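The bar's top end is at (273,317), and the door's top front edge runs from (222,393) to (541,390). I'll intersect those rays with known heights.

```bash
python3 - <<'E'
from h import *
z=np.load('w2.npz')
def ray(u,v,h):
    d=z['T'][:3,:3]@np.linalg.inv(z['K'])@[u,v,1]; o=z['T'][:3,3]; return (o+d*(h-o[2])/d[2]).round(1)
print('bar',ray(273,317,256),pt('w2',273,316))
print('edge',ray(222,393,264),ray(541,390,264),pt('w2',300,392),pt('w2',500,391))
print('cup',ray(222,455,270),ray(460,449,270),pt('w2',240,460),pt('w2',400,457))
print(get_obs()['tcp_pos'],get_obs()['time_s'])
E
```

```text
bar [617.   98.6 256. ] [616.8  98.6 255.4]
edge [660.5  73.9 264. ] [645.6 244.2 264. ] [658.5 115.6 261.7] [579.4 168.7 355.5]
cup [697.   75.2 270. ] [682.9 205.4 270. ] [699.6  85.2 270.2] [690.4 173.2 270.5]
[598.60214925 115.76356888 303.82856108] 1.7
```

Emit:
send_rows(commands=[{"jaw": 0, "tx": -0.0175, "ty": -0.0185, "tz": 0, "wx": 0, "wy": 0, "wz": 0}, {"jaw": 0, "tx": 0, "ty": 0, "tz": 0.02, "wx": 0, "wy": 0, "wz": 0}, {"jaw": 0, "tx": 0, "ty": 0, "tz": 0.0, "wx": 0, "wy": 0, "wz": 0}, {"jaw": 0, "tx": 0, "ty": 0, "tz": 0, "wx": 0, "wy": 0, "wz": 0}])

```text
time_s: 2.03
tcp_pos: [610.8, 105.3, 284.5]
tcp_rot: [-0.038, 0.999, -0.0, -0.002]
wrist_force: [-0.4, 0.1, 0.5]
opening: 84.9
finger_force: 0.0
```

Emit:
send_rows(commands=[{"jaw": 0, "tx": -0.0065, "ty": -0.0072, "tz": 0, "wx": 0, "wy": 0, "wz": 0}, {"jaw": 0, "tx": 0, "ty": 0, "tz": 0.02, "wx": 0, "wy": 0, "wz": 0}, {"jaw": 0, "tx": 0, "ty": 0, "tz": 0.02, "wx": 0, "wy": 0, "wz": 0}, {"jaw": 0, "tx": 0, "ty": 0, "tz": 0.022, "wx": 0, "wy": 0, "wz": 0}, {"jaw": 0, "tx": 0, "ty": 0, "tz": 0, "wx": 0, "wy": 0, "wz": 0}, {"jaw": 0, "tx": 0, "ty": 0, "tz": 0, "wx": 0, "wy": 0, "wz": 0}])

```text
time_s: 2.53
tcp_pos: [618.4, 99.1, 224.4]
tcp_rot: [-0.039, 0.999, -0.0, -0.001]
wrist_force: [-0.2, 0.3, 0.4]
opening: 85.5
finger_force: 0.0
```

```bash
python3 - <<'E'
from h import *
snap('wrist','w3'); o=get_obs(); print(o['time_s'],o['tcp_pos'],o['wrist_force'])
E
```

```text
2.5833 [619.29930151  99.25285955 225.8338497 ] [ 0.33770265 -0.17530051  0.43498457]
```

View pics/w3.png

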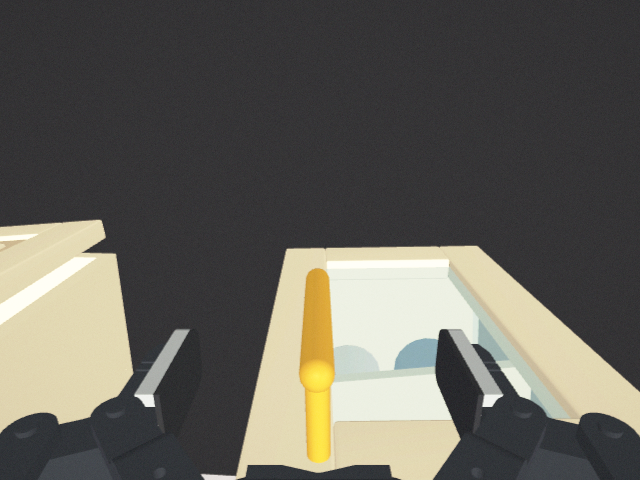

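The bar stands centred between the pads (317,375). Closing the jaw.

Emit:
send_rows(commands=[{"jaw": 1, "tx": 0, "ty": 0, "tz": 0, "wx": 0, "wy": 0, "wz": 0}, {"jaw": 1, "tx": 0, "ty": 0, "tz": 0, "wx": 0, "wy": 0, "wz": 0}, {"jaw": 1, "tx": 0, "ty": 0, "tz": 0, "wx": 0, "wy": 0, "wz": 0}, {"jaw": 1, "tx": 0, "ty": 0, "tz": 0, "wx": 0, "wy": 0, "wz": 0}, {"jaw": 1, "tx": 0, "ty": 0, "tz": 0, "wx": 0, "wy": 0, "wz": 0}, {"jaw": 1, "tx": 0, "ty": 0, "tz": 0, "wx": 0, "wy": 0, "wz": 0}, {"jaw": 1, "tx": 0, "ty": 0, "tz": 0, "wx": 0, "wy": 0, "wz": 0}, {"jaw": 1, "tx": 0, "ty": 0, "tz": 0, "wx": 0, "wy": 0, "wz": 0}], newtons=25)

```text
time_s: 3.25
tcp_pos: [619.0, 98.6, 224.6]
tcp_rot: [-0.039, 0.999, -0.0, 0.0]
wrist_force: [0.3, -1.6, 1.9]
opening: 11.3
finger_force: 24.5
```

Emit:
send_rows(commands=[{"jaw": 1, "tx": 0.0058, "ty": 0.0024, "tz": 0, "wx": 0, "wy": 0, "wz": 0.04}, {"jaw": 1, "tx": 0.0115, "ty": 0.0051, "tz": 0, "wx": 0, "wy": 0, "wz": 0.08}, {"jaw": 1, "tx": 0.0115, "ty": 0.0051, "tz": 0, "wx": 0, "wy": 0, "wz": 0.08}, {"jaw": 1, "tx": 0.0115, "ty": 0.0051, "tz": 0, "wx": 0, "wy": 0, "wz": 0.08}, {"jaw": 1, "tx": 0.0115, "ty": 0.0051, "tz": 0, "wx": 0, "wy": 0, "wz": 0.08}, {"jaw": 1, "tx": 0.0, "ty": 0.0, "tz": 0, "wx": 0, "wy": 0, "wz": 0.0}, {"jaw": 1, "tx": 0.0, "ty": 0.0, "tz": 0, "wx": 0, "wy": 0, "wz": 0.0}])

```text
time_s: 3.83
tcp_pos: [568.2, 124.3, 224.6]
tcp_rot: [0.14, 0.99, -0.001, -0.0]
wrist_force: [-3.5, -3.4, 4.9]
opening: 10.8
finger_force: 25.5
```

```bash
python3 - <<'E'
from h import *
from scipy.spatial.transform import Rotation as R
o=get_obs(); M=R.from_quat(o['tcp_rot']).as_matrix()
p=o['tcp_pos']; print(o['time_s'],p,'yhead',np.degrees(np.arctan2(M[1,1],M[0,1])),'hinge',(p+M@[-58,146,0]).round(1),'f tool',(M.T@o['wrist_force']).round(1),o['joint_pos'].round(2) if hasattr(o['joint_pos'],'round') else o['joint_pos'],o['opening'])
print('radius to (663,249):',np.hypot(p[0]-663,p[1]-249))
E
```

```text
3.8333 [568.19059293 124.31081449 224.56847044] yhead 73.93102709275018 hinge [664.3 248.6 224.3] f tool [ 2.4 -4.3 -4.9] [ 0.22  0.41  0.22  1.39 -0.    0.5 ] 10.830889510004146
radius to (663,249): 156.6404055507268
```

Emit:
send_rows(commands=[{"jaw": 1, "tx": 0.0115, "ty": 0.0051, "tz": 0, "wx": 0, "wy": 0, "wz": 0.08}, {"jaw": 1, "tx": 0.0115, "ty": 0.0051, "tz": 0, "wx": 0, "wy": 0, "wz": 0.08}, {"jaw": 1, "tx": 0.0115, "ty": 0.0051, "tz": 0, "wx": 0, "wy": 0, "wz": 0.08}, {"jaw": 1, "tx": 0.0115, "ty": 0.0051, "tz": 0, "wx": 0, "wy": 0, "wz": 0.08}, {"jaw": 1, "tx": 0.0115, "ty": 0.0051, "tz": 0, "wx": 0, "wy": 0, "wz": 0.08}, {"jaw": 1, "tx": 0.0115, "ty": 0.0051, "tz": 0, "wx": 0, "wy": 0, "wz": 0.08}, {"jaw": 1, "tx": 0.0115, "ty": 0.0051, "tz": 0, "wx": 0, "wy": 0, "wz": 0.08}, {"jaw": 1, "tx": 0.0, "ty": 0.0, "tz": 0, "wx": 0, "wy": 0, "wz": 0.0}, {"jaw": 1, "tx": 0.0, "ty": 0.0, "tz": 0, "wx": 0, "wy": 0, "wz": 0.0}])

```text
time_s: 4.58
tcp_pos: [515.9, 195.0, 224.6]
tcp_rot: [0.408, 0.913, -0.001, -0.002]
wrist_force: [-8.4, -3.4, 6.7]
opening: 10.8
finger_force: 26.0
```

```bash
cat > st.py <<'E'
from h import *
from scipy.spatial.transform import Rotation as R
o=get_obs(); M=R.from_quat(o['tcp_rot']).as_matrix()
p=o['tcp_pos']; print(o['time_s'],p,'yhead',np.degrees(np.arctan2(M[1,1],M[0,1])),'hinge',(p+M@[-58,146,0]).round(1),'f tool',(M.T@o['wrist_force']).round(1),np.round(o['joint_pos'],2),o['opening'])
E
python3 st.py
```

```text
4.5833 [515.88070804 195.00853665 224.55140836] yhead 41.864921157503765 hinge [663.3 249.3 223.9] f tool [ 3.  -8.6 -6.7] [0.36 0.35 0.14 1.36 0.   1.2 ] 10.786377385120392
```

Emit:
send_rows(commands=[{"jaw": 1, "tx": 0.0115, "ty": 0.0051, "tz": 0, "wx": 0, "wy": 0, "wz": 0.08}, {"jaw": 1, "tx": 0.0115, "ty": 0.0051, "tz": 0, "wx": 0, "wy": 0, "wz": 0.08}, {"jaw": 1, "tx": 0.0115, "ty": 0.0051, "tz": 0, "wx": 0, "wy": 0, "wz": 0.08}, {"jaw": 1, "tx": 0.0115, "ty": 0.0051, "tz": 0, "wx": 0, "wy": 0, "wz": 0.08}, {"jaw": 1, "tx": 0.0115, "ty": 0.0051, "tz": 0, "wx": 0, "wy": 0, "wz": 0.08}, {"jaw": 1, "tx": 0.0115, "ty": 0.0051, "tz": 0, "wx": 0, "wy": 0, "wz": 0.08}, {"jaw": 1, "tx": 0.006, "ty": 0.0025, "tz": 0, "wx": 0, "wy": 0, "wz": 0.04}, {"jaw": 1, "tx": 0.0, "ty": 0.0, "tz": 0, "wx": 0, "wy": 0, "wz": 0.0}, {"jaw": 1, "tx": 0.0, "ty": 0.0, "tz": 0, "wx": 0, "wy": 0, "wz": 0.0}, {"jaw": 1, "tx": 0.0, "ty": 0.0, "tz": 0, "wx": 0, "wy": 0, "wz": 0.0}])

```text
time_s: 5.42
tcp_pos: [508.6, 277.1, 224.6]
tcp_rot: [0.629, 0.778, -0.0, -0.003]
wrist_force: [-8.9, 0.9, 4.0]
opening: 10.7
finger_force: 25.9
```

```bash
python3 st.py
```

```text
5.4167 [508.64496474 277.12590833 224.58501366] yhead 12.102556441777239 hinge [663.6 251.  223.8] f tool [ 2.7 -8.5 -4. ] [0.5  0.4  0.22 1.39 0.   1.86] 10.701400879159163
```

Emit:
send_rows(commands=[{"jaw": 0, "tx": 0, "ty": 0, "tz": 0, "wx": 0, "wy": 0, "wz": 0}, {"jaw": 0, "tx": 0, "ty": 0, "tz": 0, "wx": 0, "wy": 0, "wz": 0}, {"jaw": 0, "tx": 0, "ty": 0, "tz": 0, "wx": 0, "wy": 0, "wz": 0}, {"jaw": 0, "tx": 0, "ty": 0, "tz": 0, "wx": 0, "wy": 0, "wz": 0}, {"jaw": 0, "tx": 0, "ty": 0, "tz": 0, "wx": 0, "wy": 0, "wz": 0}, {"jaw": 0, "tx": 0, "ty": 0, "tz": 0, "wx": 0, "wy": 0, "wz": 0}, {"jaw": 0, "tx": 0, "ty": 0, "tz": 0, "wx": 0, "wy": 0, "wz": 0}, {"jaw": 0, "tx": 0, "ty": 0, "tz": -0.02, "wx": 0, "wy": 0, "wz": 0}, {"jaw": 0, "tx": 0, "ty": 0, "tz": -0.03, "wx": 0, "wy": 0, "wz": 0}, {"jaw": 0, "tx": 0, "ty": 0, "tz": -0.03, "wx": 0, "wy": 0, "wz": 0}, {"jaw": 0, "tx": 0, "ty": -0.03, "tz": -0.02, "wx": 0, "wy": 0, "wz": 0}, {"jaw": 0, "tx": 0, "ty": -0.03, "tz": 0, "wx": 0, "wy": 0, "wz": 0}, {"jaw": 0, "tx": 0, "ty": -0.03, "tz": 0, "wx": 0, "wy": 0, "wz": 0}, {"jaw": 0, "tx": 0, "ty": -0.03, "tz": 0, "wx": 0, "wy": 0, "wz": 0}, {"jaw": 0, "tx": 0, "ty": 0, "tz": 0, "wx": 0, "wy": 0, "wz": 0}, {"jaw": 0, "tx": 0, "ty": 0, "tz": 0, "wx": 0, "wy": 0, "wz": 0}])

```text
time_s: 6.75
tcp_pos: [392.1, 250.9, 325.2]
tcp_rot: [0.629, 0.777, 0.001, 0.0]
wrist_force: [0.8, -0.3, 0.4]
opening: 85.3
finger_force: 0.0
```

```bash
python3 -c "
from h import *
snap('side','side2')"; python3 st.py
```

```text
6.8 [393.19251542 251.24176208 324.9726701 ] yhead 11.950246568645339 hinge [548.  224.7 325.2] f tool [-0.8  0.7 -0.1] [ 0.57  0.15  0.13  1.55 -0.    1.93] 85.28967580440283
```

View pics/side2.png

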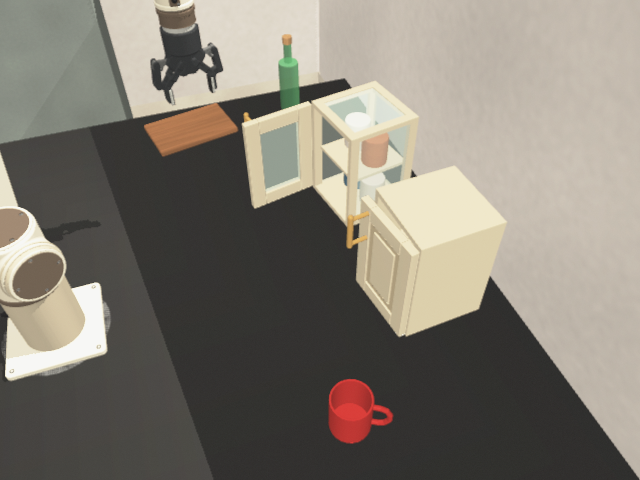

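The glass door stands at about a right angle, with its free edge near (250,160). The solid door and mug are unmoved, and the gripper is clear.

```bash
python3 -c "
from plant import *
print(sign_off())"
```

```text
the job is handed in; nothing more can be done
None
```

I swung the glass-fronted door open by its handle to about 85° and let go; the solid door and mug look unmoved in the last picture, and I handed the job in at about 7 s (no verdict was returned).

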